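# Swing the coffee dripper over the cup and let its index pin snap in

## Task

The pour-over stand's dripper is locked in its middle position. Pull up the red spring knob, swing the arm so that the dripper stands over the small white cup (not the wooden bowl), and let the knob go so that its pin snaps fully home in the hole there. Leave the cup where it stands.

Things in the scene. Friction and masses are not known exactly. Their poses are not given: they have to be found in the camera images.
- knob (a point): Centre of the red upright plunger knob, 28 mm across, 38 mm tall, 163 mm above the worktop when home. It stands on a level dark steel arm (top at 134 mm; 22 mm steel collar up to 143 mm) that turns about the stand's upright post, 50 mm from the post's axis. Pin out, the arm swings nearly freely. Holes: the middle one (start) and one 50 degrees to each side; stops at 60 degrees.
- spout (a point): Centre of the underside of the white dripper cone on the arm's free end, 68 mm above the worktop; cone rim 100 mm across at 136 mm height. Post axis, knob and spout lie on one level line in this order: knob 50 mm, spout 150 mm from the axis. At the start the arm points roughly at the robot.
- cup: Small white cup, round, no handle, 64 mm across, 36 mm tall, loose; origin at the centre of its underside, z up. It stands on one of two cork spots of the stand's 15 mm thick wooden board, on the left or the right side; a brown wooden bowl (111 mm across, 32 mm tall) has the other. With the pin in the hole on that side the spout is within 10 mm of right above it.
- plunger (a joint): Knob lift, m: 0 pin home, 0.014 resting on the plate between holes, 0.022 upper stop. Pull straight up against a spring (4.5 N at 0, 7.5 N at 0.020); the pin is clear from 0.014, so 0.017 to 0.020 is a good pull. Holes are countersunk: let go within about 10 degrees of one and the spring drives the pin home and centres the arm.
Things that resemble listed ones, but are neither listed nor needed, are in the scene too. Of the things shaped like the cup, the white one is meant.

How it is judged:
On the way:
1. the knob is pulled up until its pin is out of the plate (more than 13 mm) (value of joint plunger above 0.013 m), for 0.1 s.
At the end, for the whole second after the job is handed in: The pin is fully home (knob lift under 3 mm) with the spout within 20 mm, seen from above, of the cup's centre; the cup stands upright and at rest (value of joint plunger below 0.003 m and horizontal distance between spout and cup below 0.02 m and angle between cup's own z axis and vertical below 0.1 rad and linear speed of cup below 0.02 m/s); the robot touches nothing.
It fails at once if the cup is shifted more than 20 mm from where it stood (distance of cup from where it was at the start of the episode above 0.02 m).
It also fails if it takes over 32 s, if anything falls off the work surface, if the arm or the gripper's body presses on something with over 40 N, if the wrist force passes 120 N, or if a joint passes its speed limit or range.

## Robot

A 6-joint arm with a two-finger parallel gripper is mounted at the origin on a cart in front of the work surface, level with it; the furniture and walls round the work are solid. World frame = base frame: x ahead of the robot, y to its left, z up, the work surface at z = 0. Lengths are in m, angles in rad, forces in N, time in s.
With the tool pointing down it reaches from about 0.375 to 0.975 m from the base axis. Payload 3.8 kg.
Tool frame: the origin (TCP) lies midway between the tips of the shut fingers; the grasp point (between the pads) lies 19 mm behind it; z points along the fingers, y is the line along which they close (so a half turn about z gives the same grasp; the last joint's range is limited). The gripper opens to 88 mm and grips with 3 to 60 N. Pads are 18 mm wide; open, the fingers measure 123 mm over their backs; the gripper's body (75 mm by 187 mm) begins 45 mm behind the grasp point.
Start: joints at [1.094, 0.264, 1.604, -0, 1.274, -0.037], TCP at [0.287, 0.611, 0.202] pointing down, gripper open.
Joint ranges: [-2.63, 2.63], [-0.94, 2.18], [0.31, 2.57], [-1.31, 4.45], [0, 2.66], [-2.55, 2.55]. Speed limits (rad/s): [2.57, 2.57, 3.14, 3.14, 3.14, 3.14].

## Interface

Orientations are given as a unit quaternion [x, y, z, w].
In Python, from workcell import env gives the robot as it stands. The module is installed in compiled form; this text tells all that it offers.
- The arm moves only by the shell command python3 -m creep 'ROWS' [FORCE]. ROWS is JSON, a list of rows, each an object with "linear": the shift along the tool's x, y, z as a fraction of full scale, a list of three; "angular": the turn, a rotation vector about the tool's x, y, z as a fraction of full scale, a list of three; "hand": the gripper command: -1 is fully open, 1 is shut, values between are in proportion. In form: [{"linear": [tx, ty, tz], "angular": [rx, ry, rz], "hand": hand}, ...]. A call has 1 to 8 rows; each row is the pose to reach, as a shift and turn from the pose commanded when the call began, along the tool's axes at that moment, turning the shorter way round; what a row does not reach only later rows make up. Full scale, the value 1, is 0.1 m for a shift and 360 degrees for a turn. A row lasts 1/8 s, in which the tool goes at most 62.5 mm and 10.7 degrees, less where a joint would pass 70% of its speed; a pose out of reach is approached as far as the arm can. A call with a number of a shift or a turn outside -1 to 1 is refused whole. A call with a gripper value outside its range is refused whole. The fingers move at their own pace and stop on an object; FORCE is the grip in N (left out, the last holds). Time passes only in rows, so rows that repeat a pose let the fingers close. It gives the time, the measured TCP pose, the force, the opening and the grip force at its end, in the units of the state.
- env.get_state(): the state, without advancing time (a new reading comes with each control period).
- env.grab_frame(name): name is "side" or "top" or "wrist"; returns the picture (384x512x3 uint8, blue, green, red); there is no depth.
- env.get_calibration(name): a dict with "mtx" (3x3 intrinsics, pixels), "D" ([k1, k2, p1, p2, k3] as OpenCV has them; the pictures are not rectified), "rvec" (rotation vector, rad) and "tvec" (3), from world to camera coordinates, as OpenCV has them. Camera axes: x right, y down, z forward; pixel columns grow to the right and rows downward; lengths in m; the calibration is good to about 2 mm. A picture is of the moment at which its call begins: read the wrist's pose just before it. get_calibration takes no time and is no camera call; for the wrist camera it gives the pose at the moment of the call.
- env.finish_job(): hands the job in; it is judged then, once.
The state is a dict: "clock": time; "joint_pos": joint angles; "qvel": joint speeds; "effort": joint torques, N m; "position": TCP position; "tool_rot": TCP orientation; "wrist_force": force on the tool from outside, world axes, zero at the start; "wrist_torque": the same for the moment, N m; "opening": finger opening in m; "gripper_force": force on a finger pad.
Only numpy, scipy, OpenCV 4.12 (cv2) and the standard library are available. Lean on these libraries where they do the work, as an engineer would, in place of code of your own. Each camera call takes 0.05 s, during which the arm holds its last target. There are 200 camera calls.

## Working session

There is one attempt and no reset: what is moved stays moved. The work goes in short steps, Python scripts to look and compute and a shell command to move; the robot and the scene stay as the last step left them, time stands still between calls to the robot, and variables do not carry over. Pictures are saved under pics/ and viewed, at most 10 in all, crops included, and the job is handed in when it is done.

```bash
mkdir -p pics
python3 - <<'E'
from workcell import env
import cv2,numpy as np
a=env.grab_frame("top");b=env.grab_frame("side")
cv2.imwrite("pics/top.png",a);cv2.imwrite("pics/side.png",b)
s=env.get_state();print(s["clock"],s["position"],s["tool_rot"],s["opening"])
for n in("top","side"):
  c=env.get_calibration(n);R=cv2.Rodrigues(np.array(c["rvec"]))[0];print(n,(-R.T@np.array(c["tvec"]).ravel()).round(3),np.round(c["D"],3))
E
```

```text
0.1 [0.28705868 0.61012895 0.20091327] [ 2.18130333e-01  9.75919133e-01 -9.74249025e-04 -2.35625872e-04] 0.08803871487135083
top [ 0.292 -0.002  1.154] [-0.125  0.     0.     0.     0.   ]
side [ 0.22  -0.804  0.44 ] [-0.097  0.     0.     0.     0.   ]
```

View pics/top.png

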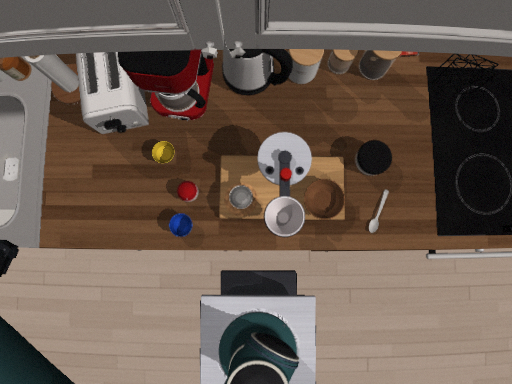

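View pics/side.png

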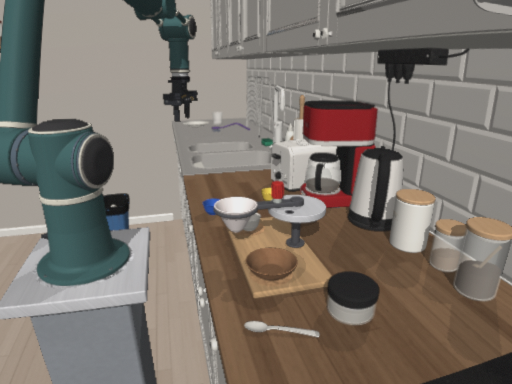

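The top view shows the red knob at about (286,174), the dripper at (284,216), the white cup at (241,197) to the robot's left (+y) and the bowl at (322,197) on the right. The side view agrees: the cup is on the far (+y) side and the bowl is near.

```bash
cat > h.py <<'E'
import cv2,numpy as np
def ray(c,px,z):
    R=cv2.Rodrigues(np.array(c["rvec"]))[0];o=-R.T@np.array(c["tvec"]).ravel()
    u=cv2.undistortPoints(np.array([[px]],float),np.array(c["mtx"]),np.array(c["D"])).ravel()
    d=R.T@np.array([u[0],u[1],1]);return o+d*(z-o[2])/d[2]
def red(img,roi):
    x0,y0,x1,y1=roi;h=cv2.cvtColor(img,cv2.COLOR_BGR2HSV)[y0:y1,x0:x1]
    m=(((h[...,0]<8)|(h[...,0]>172))&(h[...,1]>150)&(h[...,2]>70)).astype(np.uint8)
    n,l,s,c=cv2.connectedComponentsWithStats(m)
    i=1+np.argmax(s[1:,4]);return c[i]+[x0,y0],s[i]
E
python3 - <<'E'
from workcell import env
from h import *
a=cv2.imread("pics/top.png");c=env.get_calibration("top")
p,s=red(a,(265,155,305,195));k=ray(c,p,.178);print("knob",p,s,k.round(4))
def circ(roi,r0,r1):
    x0,y0,x1,y1=roi;g=cv2.cvtColor(a,cv2.COLOR_BGR2GRAY)[y0:y1,x0:x1]
    g=cv2.resize(g,None,fx=4,fy=4,interpolation=cv2.INTER_CUBIC)
    q=cv2.HoughCircles(g,cv2.HOUGH_GRADIENT,1.5,500,param1=100,param2=15,minRadius=r0*4,maxRadius=r1*4)[0,0]/4
    return q[:2]+[x0,y0],q[2]
for n,roi,r0,r1,z in(("rim",(258,190,310,242),15,25,.136),("cup",(222,180,258,214),9,16,.051),("bowl",(298,172,350,224),15,24,.047),("plate",(250,125,322,195),22,32,.124)):
    q,r=circ(roi,r0,r1);w=ray(c,q,z);print(n,q,r,w.round(4),"diam",2*np.linalg.norm(ray(c,q+[r,0],z)-w).round(4))
    if n=="rim": d=(k-w)[:2];d/=np.linalg.norm(d);print("dist",np.linalg.norm((k-w)[:2]),"axis",k[:2]+d*.05)
E
```

```text
knob [285.42727273 173.44545455] [ 15  13  11  13 110] [ 0.4617 -0.0664  0.178 ]
rim [284.4375 216.4375] 19.725 [ 0.3609 -0.0661  0.136 ] diam 0.098
dist 0.10086764241156357 axis [ 0.51173555 -0.06662784]
cup [240.5625 198.1875] 11.25 [0.4157 0.0469 0.051 ] diam 0.0608
bowl [324.0625 199.1875] 20.025 [ 0.4138 -0.1798  0.047 ] diam 0.1098
plate [284.3125 159.3125] 27.025 [ 0.5078 -0.0674  0.124 ] diam 0.1386
```

The numbers agree with the given sizes: knob to rim is 101 mm, the cup is 149 mm from the axis, and it lies 49.7° to the +y side. I'm moving over the knob.

```bash
A='x'
python3 -m creep '[{"linear":[-0.83,-1,-0.4],"angular":[0,0,0],"hand":-1},{"linear":[-0.83,-1,-0.4],"angular":[0,0,0],"hand":-1},{"linear":[-0.83,-1,-0.4],"angular":[0,0,0],"hand":-1},{"linear":[-0.83,-1,-0.4],"angular":[0,0,0],"hand":-1}]' 20
python3 -m creep '[{"linear":[-0.83,-1,0],"angular":[0,0,0],"hand":-1},{"linear":[-0.83,-1,0],"angular":[0,0,0],"hand":-1},{"linear":[-0.83,-1,0],"angular":[0,0,0],"hand":-1},{"linear":[-0.83,-1,0],"angular":[0,0,0],"hand":-1}]'
python3 -m creep '[{"linear":[-0.83,-1,0],"angular":[0,0,0],"hand":-1},{"linear":[-0.83,-1,0],"angular":[0,0,0],"hand":-1},{"linear":[-0.83,-1,0],"angular":[0,0,0],"hand":-1},{"linear":[-0.83,-1,0],"angular":[0,0,0],"hand":-1}]'
python3 -m creep '[{"linear":[-0.83,-1,0],"angular":[0,0,-0.07],"hand":-1},{"linear":[-0.83,-1,0],"angular":[0,0,-0.07],"hand":-1},{"linear":[-0.83,-1,0],"angular":[0,0,-0.07],"hand":-1},{"linear":[-0.83,-1,0],"angular":[0,0,-0.07],"hand":-1}]'
```

```text
clock: 0.6
position: [0.3201, 0.4849, 0.2423]
tool_rot: [0.219, 0.976, 0.001, -0.0]
wrist_force: [0.2, -1.0, -0.4]
opening: 0.0884
gripper_force: 0.0
clock: 1.1
position: [0.3523, 0.3602, 0.2416]
tool_rot: [0.218, 0.976, 0.0, -0.0]
wrist_force: [-0.4, 0.2, 0.2]
opening: 0.088
gripper_force: 0.0
clock: 1.6
position: [0.3852, 0.2348, 0.2421]
tool_rot: [0.218, 0.976, 0.001, -0.0]
wrist_force: [-0.7, 0.6, 0.0]
opening: 0.0881
gripper_force: 0.0
clock: 2.1
position: [0.4181, 0.1084, 0.2421]
tool_rot: [0.0, 1.0, 0.0, -0.0]
wrist_force: [0.4, 0.9, -0.9]
opening: 0.0879
gripper_force: 0.0
```

```bash
python3 -m creep '[{"linear":[-0.22,-0.9,0],"angular":[0,0,0],"hand":-1},{"linear":[-0.22,-0.9,0],"angular":[0,0,0],"hand":-1},{"linear":[-0.22,-0.9,0],"angular":[0,0,0],"hand":-1}]'
python3 -m creep '[{"linear":[-0.22,-0.85,0],"angular":[0,0,0],"hand":-1},{"linear":[-0.22,-0.85,0],"angular":[0,0,0],"hand":-1},{"linear":[-0.22,-0.85,0],"angular":[0,0,0],"hand":-1},{"linear":[-0.22,-0.85,0],"angular":[0,0,0],"hand":-1}]'
python3 - <<'E'
from workcell import env
from h import *
c=env.get_calibration("wrist");a=env.grab_frame("wrist");cv2.imwrite("pics/w1.png",a)
p,s=red(a,(0,0,512,384));print(p,s,ray(c,p,.178))
E
```

```text
clock: 2.48
position: [0.4402, 0.0185, 0.242]
tool_rot: [0.001, 1.0, 0.0, -0.0]
wrist_force: [0.1, -0.3, 0.3]
opening: 0.088
gripper_force: 0.0
clock: 2.98
position: [0.4615, -0.0654, 0.2419]
tool_rot: [-0.001, 1.0, 0.001, -0.0]
wrist_force: [-0.5, -0.3, 0.1]
opening: 0.088
gripper_force: 0.0
[481.75928009 138.13779528] [ 458  115   49   47 1778] [0.42349914 0.09810677 0.178     ]
```

View pics/w1.png

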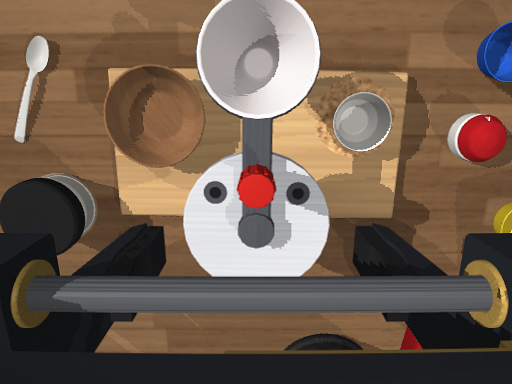

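The wrist view shows the red knob at about (257,187), the hub behind it at (257,230), and the cup at right (362,121), the +y side. Now I'll measure the knob in this view.

Run:
```python
from workcell import env
from h import *
c=env.get_calibration("wrist");a=cv2.imread("pics/w1.png")
p,s=red(a,(225,150,290,220));print(p,s,ray(c,p,.172))
h=cv2.cvtColor(a,cv2.COLOR_BGR2HSV)[170:208,235:280,2];b=((h>190)).astype(np.uint8)
n,l,st,ce=cv2.connectedComponentsWithStats(b);i=1+np.argmax(st[1:,4]);q=ce[i]+[235,170];print("top",q,st[i],ray(c,q,.182))
print("cup",ray(c,(362,121),.051),"hub",ray(c,(256,231),.14))
```

```text
[256.10169492 186.28890601] [  12   14   39   45 1298] [ 0.46156753 -0.06707542  0.172     ]
top [252.36238532 190.47889908] [   0    0   38   38 1090] [ 0.46217077 -0.0697605   0.182     ]
cup [0.41973152 0.04674491 0.051     ] hub [ 0.51125559 -0.06743986  0.14      ]
```

The knob is confirmed at (0.462, -0.067), so I'll descend and grip.

```bash
python3 -m creep '[{"linear":[0,-0.015,0.4],"angular":[0,0,0],"hand":-0.3},{"linear":[0,-0.015,0.7],"angular":[0,0,0],"hand":-0.3},{"linear":[0,-0.015,0.93],"angular":[0,0,0],"hand":-0.3},{"linear":[0,-0.015,0.93],"angular":[0,0,0],"hand":-0.3},{"linear":[0,-0.015,0.93],"angular":[0,0,0],"hand":1},{"linear":[0,-0.015,0.93],"angular":[0,0,0],"hand":1},{"linear":[0,-0.015,0.93],"angular":[0,0,0],"hand":1},{"linear":[0,-0.015,0.93],"angular":[0,0,0],"hand":1}]' 35
python3 -m creep '[{"linear":[0,0,0],"angular":[0,0,0],"hand":1},{"linear":[0,0,0],"angular":[0,0,0],"hand":1},{"linear":[0,0,0],"angular":[0,0,0],"hand":1},{"linear":[0,0,0],"angular":[0,0,0],"hand":1}]'
```

```text
clock: 4.03
position: [0.4619, -0.0691, 0.1497]
tool_rot: [0.0, 1.0, -0.0, 0.001]
wrist_force: [-0.0, -0.2, -0.1]
opening: 0.0195
gripper_force: 0.0
clock: 4.53
position: [0.4615, -0.069, 0.1491]
tool_rot: [0.0, 1.0, 0.0, -0.0]
wrist_force: [-0.2, -0.3, -0.2]
opening: 0.0
gripper_force: 0.0
```

The fingers shut to 0, so the grip missed. I'll look again.

Run:
```python
from workcell import env
from h import *
a=env.grab_frame("wrist");b=env.grab_frame("side");t=env.grab_frame("top")
cv2.imwrite("pics/w2.png",np.hstack([cv2.resize(a[100:384,130:390],None,fx=1.5,fy=1.5),cv2.resize(b[160:260,230:330],(400,426))]))
s=env.get_state();print(s["position"],s["joint_pos"],s["opening"])
```

```text
[ 0.46152013 -0.06903209  0.14909675] [-2.01840673e-01 -9.56918909e-02  2.09295475e+00 -2.44022574e-05
  1.14432605e+00 -1.77266419e+00] 0.0002668827641399114
```

View pics/w2.png

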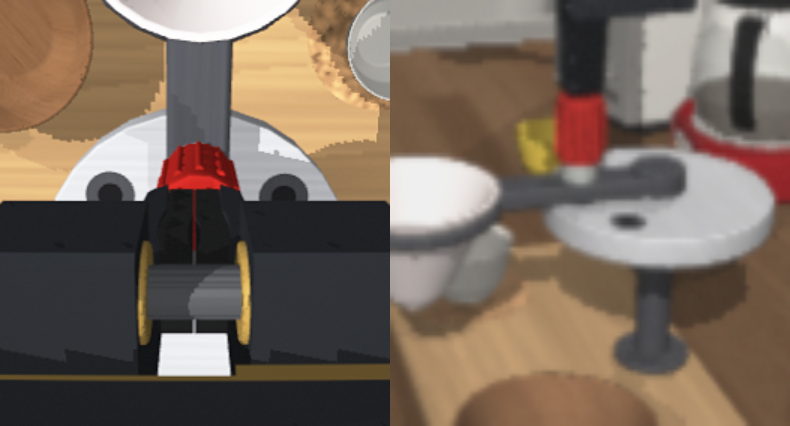

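Run:
```python
from workcell import env
from h import *
P=np.array([[.4615,-.069,.149],[.4615,-.069,.182],[.4615,-.067,.144],[.4615,-.067,.182],[.4615,-.053,.182],[.4475,-.067,.182]])
for n in("wrist","side","top"):
    c=env.get_calibration(n);print(n,cv2.projectPoints(P,np.array(c["rvec"]),np.array(c["tvec"]),np.array(c["mtx"]),np.array(c["D"]))[0].reshape(-1,2).round(0).tolist())
    R=cv2.Rodrigues(np.array(c["rvec"]))[0];print((-R.T@np.array(c["tvec"]).ravel()).round(3),R[2].round(2))
    a=env.grab_frame(n)
    if n=="side":
        p,s=red(a,(260,170,300,215));print(p,s)
```

```text
wrist [[258.0, 217.0], [258.0, 241.0], [261.0, 214.0], [262.0, 241.0], [291.0, 241.0], [262.0, 213.0]]
[ 0.396 -0.068  0.331] [ 0.26 -0.   -0.97]
side [[276.0, 195.0], [276.0, 182.0], [276.0, 197.0], [276.0, 182.0], [274.0, 180.0], [270.0, 182.0]]
[ 0.22  -0.804  0.44 ] [ 0.25  0.91 -0.33]
[277.14583333 189.578125  ] [ 11  12  14  17 192]
top [[286.0, 176.0], [287.0, 173.0], [285.0, 176.0], [286.0, 173.0], [280.0, 173.0], [286.0, 179.0]]
[ 0.292 -0.002  1.154] [ 0.13  0.01 -0.99]
```

The pictures show the knob where expected, with the shut fingers seemingly coming out of its top. That means no contact was registered. I'll reopen and close in steps, watching opening and force.

```bash
python3 -m creep '[{"linear":[0,0,0],"angular":[0,0,0],"hand":-0.3},{"linear":[0,0,0],"angular":[0,0,0],"hand":-0.3},{"linear":[0,0,0],"angular":[0,0,0],"hand":-0.3},{"linear":[0,0,0],"angular":[0,0,0],"hand":-0.3}]' 15 | tail -3
python3 - <<'E'
from workcell import env
from h import *
b=env.grab_frame("side");a=env.grab_frame("wrist")
cv2.imwrite("pics/w3.png",np.hstack([cv2.resize(a[100:384,130:390],None,fx=1.5,fy=1.5),cv2.resize(b[160:260,230:330],(400,426))]))
E
python3 -m creep '[{"linear":[0,0,0],"angular":[0,0,0],"hand":0.25},{"linear":[0,0,0],"angular":[0,0,0],"hand":0.25},{"linear":[0,0,0],"angular":[0,0,0],"hand":0.25}]' | tail -3
python3 -m creep '[{"linear":[0,0,0],"angular":[0,0,0],"hand":0.4},{"linear":[0,0,0],"angular":[0,0,0],"hand":0.45}]'|tail -3
python3 -m creep '[{"linear":[0,0,0],"angular":[0,0,0],"hand":0.5},{"linear":[0,0,0],"angular":[0,0,0],"hand":0.55}]'|tail -3
```

```text
wrist_force: [0.7, 0.3, -0.8]
opening: 0.0383
gripper_force: 0.0
wrist_force: [-0.8, 0.6, -0.3]
opening: 0.0332
gripper_force: 0.0
wrist_force: [0.0, 0.0, -0.8]
opening: 0.0243
gripper_force: 0.0
wrist_force: [-0.7, -0.1, -0.2]
opening: 0.0198
gripper_force: 0.0
```

View pics/w3.png

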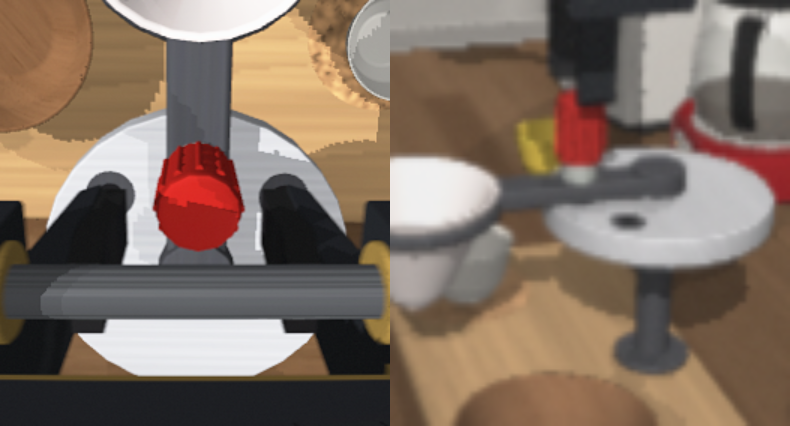

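The near fingertip looks about 30 mm higher than the reported TCP. I'll check that by triangulating it.

Run:
```python
from workcell import env
from h import *
cw=env.get_calibration("wrist");cs=env.get_calibration("side")
# near (y-) finger tip in the open view
def M(c,px):
    R=cv2.Rodrigues(np.array(c["rvec"]))[0];P=np.c_[R,np.array(c["tvec"]).ravel()]
    return P,cv2.undistortPoints(np.array([[px]],float),np.array(c["mtx"]),np.array(c["D"])).reshape(2,1)
for w,s in(((130+115/1.5,100+195/1.5),(281,184)),((130+100/1.5,100+190/1.5),(283,184))):
    A,a=M(cw,w);B,b=M(cs,s);X=cv2.triangulatePoints(A,B,a,b).ravel();print((X[:3]/X[3]).round(4))
P=np.array([[.4615,-.095,z] for z in(.149,.165,.18,.19)])
for c in(cw,cs):print(cv2.projectPoints(P,np.array(c["rvec"]),np.array(c["tvec"]),np.array(c["mtx"]),np.array(c["D"]))[0].reshape(-1,2).round(0).tolist())
s=env.get_state();print(s["clock"],s["position"],s["opening"])
```

```text
[ 0.4604 -0.0937  0.1837]
[ 0.461  -0.0988  0.1843]
[[212.0, 217.0], [208.0, 227.0], [204.0, 239.0], [200.0, 248.0]]
[[279.0, 199.0], [280.0, 193.0], [280.0, 186.0], [280.0, 182.0]]
6.3 [ 0.46150903 -0.06902601  0.14911539] 0.01982400525754092
```

The tips really sit about 35 mm above the reported TCP (z 0.184 against 0.149). I'll open, go 19 mm lower so the pads overlap the knob's upper half, and close.

```bash
python3 -m creep '[{"linear":[0,0,0],"angular":[0,0,0],"hand":-0.3},{"linear":[0,0,0],"angular":[0,0,0],"hand":-0.3},{"linear":[0,0,0],"angular":[0,0,0],"hand":-0.3},{"linear":[0,0.02,0],"angular":[0,0,0],"hand":-0.3},{"linear":[0,0.02,0.05],"angular":[0,0,0],"hand":-0.3},{"linear":[0,0.02,0.1],"angular":[0,0,0],"hand":-0.3},{"linear":[0,0.02,0.15],"angular":[0,0,0],"hand":-0.3},{"linear":[0,0.02,0.19],"angular":[0,0,0],"hand":-0.3}]'
python3 -m creep '[{"linear":[0,0,0],"angular":[0,0,0],"hand":1},{"linear":[0,0,0],"angular":[0,0,0],"hand":1},{"linear":[0,0,0],"angular":[0,0,0],"hand":1},{"linear":[0,0,0],"angular":[0,0,0],"hand":1},{"linear":[0,0,0],"angular":[0,0,0],"hand":1}]' 35
```

```text
clock: 7.3
position: [0.4612, -0.067, 0.1295]
tool_rot: [-0.0, 1.0, 0.0, -0.0]
wrist_force: [-0.5, 0.6, 0.8]
opening: 0.0576
gripper_force: 0.0
clock: 7.92
position: [0.4617, -0.0673, 0.1303]
tool_rot: [0.0, 1.0, -0.0, 0.0]
wrist_force: [-1.5, -0.8, 0.8]
opening: 0.027
gripper_force: 35.0
```

Gripped: opening is 27 mm at 35 N. Now I'll pull up 18 mm.

```bash
python3 -m creep '[{"linear":[0,0,-0.05],"angular":[0,0,0],"hand":1},{"linear":[0,0,-0.1],"angular":[0,0,0],"hand":1},{"linear":[0,0,-0.15],"angular":[0,0,0],"hand":1},{"linear":[0,0,-0.185],"angular":[0,0,0],"hand":1},{"linear":[0,0,-0.185],"angular":[0,0,0],"hand":1},{"linear":[0,0,-0.185],"angular":[0,0,0],"hand":1}]'
```

```text
clock: 8.68
position: [0.4615, -0.0671, 0.1484]
tool_rot: [-0.0, 1.0, -0.0, 0.0]
wrist_force: [3.3, -3.3, -8.2]
opening: 0.0272
gripper_force: 35.0
```

```bash
python3 -m creep '[{"linear":[-0.005,0.07,0],"angular":[0,0,0.022],"hand":1},{"linear":[-0.019,0.138,0],"angular":[0,0,0.044],"hand":1},{"linear":[-0.043,0.203,0],"angular":[0,0,0.067],"hand":1},{"linear":[-0.076,0.265,0],"angular":[0,0,0.089],"hand":1},{"linear":[-0.117,0.321,0],"angular":[0,0,0.111],"hand":1},{"linear":[-0.153,0.36,0],"angular":[0,0,0.128],"hand":1},{"linear":[-0.179,0.383,0],"angular":[0,0,0.139],"hand":1},{"linear":[-0.179,0.383,0],"angular":[0,0,0.139],"hand":1}]'
python3 - <<'E'
from workcell import env
from h import *
t=env.grab_frame("top");a=env.grab_frame("wrist");b=env.grab_frame("side")
cv2.imwrite("pics/s1.png",np.hstack([cv2.resize(t[120:250,200:350],(400,347)),cv2.resize(a,(400,347))]))
E
```

```text
clock: 9.68
position: [0.4801, -0.0288, 0.1486]
tool_rot: [0.423, 0.906, -0.0, 0.001]
wrist_force: [5.3, -2.9, -8.6]
opening: 0.0269
gripper_force: 35.0
```

View pics/s1.png

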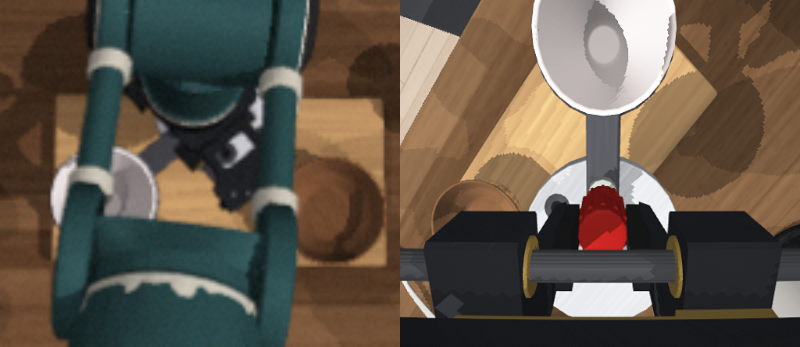

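The top view shows the dripper swung over the left (+y) cup spot, and the wrist view shows the knob still gripped. I'll lower it, release, and rise clear.

```bash
python3 -m creep '[{"linear":[0,0,0.05],"angular":[0,0,0],"hand":1},{"linear":[0,0,0.1],"angular":[0,0,0],"hand":1},{"linear":[0,0,0.15],"angular":[0,0,0],"hand":1},{"linear":[0,0,0.17],"angular":[0,0,0],"hand":1},{"linear":[0,0,0.17],"angular":[0,0,0],"hand":-0.3},{"linear":[0,0,0.17],"angular":[0,0,0],"hand":-0.3},{"linear":[0,0,0.17],"angular":[0,0,0],"hand":-0.3},{"linear":[0,0,0.17],"angular":[0,0,0],"hand":-0.3}]'
python3 -m creep '[{"linear":[0,0,-0.2],"angular":[0,0,0],"hand":-0.3},{"linear":[0,0,-0.5],"angular":[0,0,0],"hand":-0.3},{"linear":[0,0,-1],"angular":[0,0,0],"hand":-0.3},{"linear":[0,0,-1],"angular":[0,0,0],"hand":-0.3},{"linear":[0,0,-1],"angular":[0,0,0],"hand":-0.3}]'
python3 - <<'E'
from workcell import env
from h import *
a=env.grab_frame("wrist");b=env.grab_frame("side");c=env.get_calibration("side")
p,s=red(b,(260,160,320,215));print(p,s)
P=np.array([[.4794,-.0285,z] for z in(.144,.163,.182,.158,.177,.196)])
print(cv2.projectPoints(P,np.array(c["rvec"]),np.array(c["tvec"]),np.array(c["mtx"]),np.array(c["D"]))[0].reshape(-1,2).round(1).tolist())
cw=env.get_calibration("wrist")
cv2.imwrite("pics/s2.png",np.hstack([cv2.resize(a,(400,300)),cv2.resize(b[150:250,200:333],(400,300))]))
E
```

```text
clock: 10.82
position: [0.4793, -0.0286, 0.1319]
tool_rot: [0.423, 0.906, 0.0, 0.0]
wrist_force: [0.1, 0.9, -0.6]
opening: 0.057
gripper_force: 0.0
clock: 11.45
position: [0.4792, -0.0287, 0.2313]
tool_rot: [0.423, 0.906, -0.0, -0.0]
wrist_force: [-0.5, -0.4, -0.4]
opening: 0.0575
gripper_force: 0.0
[279.45901639 183.68306011] [ 13  15  13  17 183]
[[277.8, 191.1], [277.9, 183.8], [278.1, 176.5], [277.9, 185.7], [278.0, 178.4], [278.2, 170.9]]
```

View pics/s2.png

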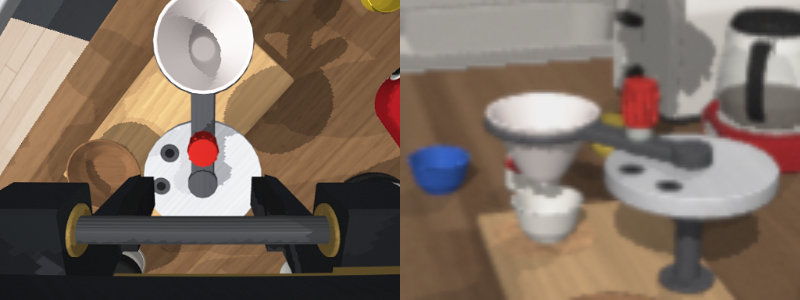

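The knob is at row 183.7 against a predicted 183.8 for pin home. The other two holes are empty and the cup stands upright under the cone. The gripper is well clear, so I'm handing in.

```bash
python3 -c "
from workcell import env
print(env.finish_job())"
```

```text
the job is handed in; nothing more can be done
None
```

The job is handed in: the dripper stands over the white cup, the camera check shows the pin fully home in that hole, the cup looked undisturbed and upright, and the gripper is clear (no verdict was returned).

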